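Balance a packet of postcards on the shop scale

TASK

A packet of postcards of unknown weight is holding down one pan of the counter scale. Take weights from the slanted rack and set them gently, standing upright, on the empty pan until the beam floats level with the pointer in the green band: the 400 g weight and one of the others will do it, but the scale has to tell you which. Leave the packet, the weight you do not need and everything else on the counter where they are.

Things in the scene. Friction and masses are not known exactly. Their poses are not given: they have to be found in the camera images.
- beam (a joint): tilt of the scale's beam, rad: 0 level, positive when the weight pan is up (packet too heavy), stops at +0.2 and -0.2. A spring centres it: about 1 mrad per gram of difference (within 10 percent), so 200 g or more puts it on a stop; it settles within about 1 s. Its red pointer stands before a white dial with a green band in the middle
- balance: fixed green counter scale, 310 mm long (its y axis, along the beam), 140 mm deep; origin: centre of its underside. Beam pivot 85 mm up; the two steel pans, 115 mm to either side, stay horizontal as the beam tips, moving 23 mm up or down at most. Between them a white dial plate 86 mm wide (y), 8 mm thick, 30 mm from the pivot towards the scale's -x, facing +x, top 200 mm above the table
- weight_pan (a point): centre of the top face of the empty pan at the scale's +y end, 118 mm above the table when level, about 141 mm at the start; moves with the beam. A flat steel tray 160 mm (scale's x) by 108 mm (y) with a 4 mm lip. Room for two weights in a row along x, 38 mm either side of the centre; axes as the scale's
- packet_pan (a point): centre of the top face of the other, equal pan, at the scale's -y end, on which the packet lies
- packet: the packet of postcards, paper with blue and orange top and a red band, 148 by 90 by 50 mm, lying on the packet pan, long side along the scale's x; origin at the centre of its underside. Its mass is unknown, between 480 and 640 g
- rack: fixed dark wooden weight rack, 218 mm wide (its y), 120 mm deep; origin: centre of its underside. Three pockets 75 mm apart (y = -75, 0, 75 mm) in a tray tilted 29 degrees, so that the weights lean towards the rack's -x. Pocket walls reach 7 mm above the pocket floor; the floor centres are about 43 mm above the table
- w_large: Large counterweight, 400 g: plain aluminium cylinder 52 mm in diameter and 62 mm high, with a black round grip (20 mm in diameter, 48 mm long) standing on its middle, 110 mm in all. Origin: centre of the underside; its z axis runs up through the grip. It starts in one of the rack's three pockets (any of them), its axis leaning 29 degrees from vertical
- w_medium: Medium counterweight, 200 g: plain aluminium cylinder 52 mm in diameter and 28 mm high, with a blue round grip (20 mm in diameter, 48 mm long) standing on its middle, 76 mm in all. Origin: centre of the underside; its z axis runs up through the grip. It starts in one of the rack's three pockets (any of them), its axis leaning 29 degrees from vertical
- w_small: Small counterweight, 100 g: plain aluminium cylinder 52 mm in diameter and 12 mm high, with a yellow round grip (20 mm in diameter, 48 mm long) standing on its middle, 60 mm in all. Origin: centre of the underside; its z axis runs up through the grip. It starts in one of the rack's three pockets (any of them), its axis leaning 29 degrees from vertical
- mug: bystander: blue mug, 80 mm in diameter, 90 mm high, origin under its centre
- lighthouse: bystander: red and white souvenir lighthouse, 64 mm in diameter, 138 mm high, origin under its centre
- stapler: bystander: red and black stapler 130 by 34 by 60 mm, origin under its centre
- tape: bystander: grey tape dispenser 140 by 50 by 75 mm, origin under its centre

How it is judged:
By the outcome, as a careful person would: the job done as asked, in the order asked, and still so for the second after the job is handed in, with the robot touching nothing.
It also fails if it takes over 64 s, if anything falls off the work surface, if the arm or the gripper's body presses on something with over 40 N, if the wrist force passes 120 N, or if a joint passes its speed limit or range.

ROBOT

A 7-joint arm with a two-finger parallel gripper is mounted at the origin on the work surface. World frame = base frame: x ahead of the robot, y to its left, z up, the work surface at z = 0. Lengths are in m, angles in rad, forces in N, time in s.
With the tool pointing down it reaches from about 0.4 to 0.9 m from the base axis. Payload 5.6 kg.
Tool frame: the origin (TCP) lies midway between the tips of the shut fingers; the grasp point (between the pads) lies 19 mm behind it; z points along the fingers, y is the line along which they close (so a half turn about z gives the same grasp; the last joint's range is limited). The gripper opens to 92 mm and grips with 3 to 60 N. Pads are 20 mm wide; open, the fingers measure 128 mm over their backs; the gripper's body (75 mm by 189 mm) begins 69 mm behind the grasp point.
Start: joints at [-0.043, 0.468, -0.012, 1.603, 0.006, 1.071, -0.056], TCP at [0.65, -0, 0.215] pointing down, gripper open.
Joint ranges: [-2.53, 2.53], [-0.31, 2.02], [-1.57, 1.55], [0.28, 2.44], [-1.29, 4.43], [0.15, 1.84], [-2.92, 2.92]. Speed limits (rad/s): [2.57, 2.57, 3.14, 3.14, 3.14, 3.14, 3.14].

INTERFACE

Orientations are given as a 3x3 rotation matrix whose columns are the frame's x, y, z axes.
In Python, from station import env, effector, solver, viewer, workorder, search_frame, tip_of gives the robot as it stands. Calls block until the motion is done:
- env.reach(position, orientation): joint-space move of the TCP to a pose.
- env.movel(position, frame=None, rate=0.15): straight line of the TCP; frame=None keeps the orientation; rate is the mean speed in m/s.
- env.goto_joints(angles): joint-space move.
- effector.release() and effector.grasp(squeeze=None): open the fingers fully, or close them until they stop; squeeze is the grip in N (None keeps the last).
- env.pause(seconds).
- solver.inverse_kinematics(position, orientation): joint angles nearest the present ones, or None.
- env.sense(): the state.
- viewer.read_camera(name): name is "scene" or "side" or "wrist"; returns (picture, depth): 400x640x3 uint8, red, green, blue; 400x640 float32, m along the optical axis (not along the pixel's ray), 0 where there is no reading.
- viewer.camera_info(name): a dict with "intrinsics" (3x3 intrinsics, pixels), "eye" and "rotation" of the camera in the world; the wrist camera has in their place "T_tool_cam" (4x4, takes a point from camera to tool coordinates, whose origin is the TCP and whose axes are the flange's). Camera axes: x right, y up, looking along -z (the intrinsics and any distortion apply to the point x, -y, -z); pixel columns grow to the right and rows downward; lengths in m; the calibration is good to about 2 mm. A picture is of the moment at which its call begins: read the wrist's pose just before it. camera_info takes no time and is no camera call.
A pose or a line that the arm cannot do raises env.PlanningError and nothing moves.
- workorder.finish_job(): hands the job in; it is judged then, once.
Trained networks look in the newest picture that a camera, given by its name, has taken for a name from the list of things; names that differ only in an ending like _2 or _b are one class to them, and where a whole thing is asked for, a point or a joint stands for the part that bears it (a point fixed in the world has none). Each returns a list of dicts, best first, with "score" (0 to 1); they miss things now and then, are a little off and sometimes report something else, mostly with a low value. They report only what shows in the picture. A call takes as long as a camera call.
- search_frame(camera, name): "at" ([x, y, z] in m, in world coordinates, good to about 4 mm: the middle of the surface that is visible of it).
- tip_of(camera, name): "at" ([x, y, z] in m, in world coordinates, good to about 4 mm: a listed point, or the origin of a listed thing).
The state is a dict: "t": time; "joint_positions": joint angles; "joint_velocities": joint speeds; "tau": joint torques, N m; "ee_pos": TCP position; "tcp_rot": TCP orientation; "wrist_force": force on the tool from outside, world axes, zero at the start; "moment": the same for the moment, N m; "gripper_width": finger opening in m; "grasp_force": force on a finger pad.
Only numpy, scipy, OpenCV 4.12 (cv2) and the standard library are available. Lean on these libraries where they do the work, as an engineer would, in place of code of your own. Each camera call takes 0.05 s, during which the arm holds its last target. There are 200 camera calls.

## Working session

There is one attempt and no reset: what is moved stays moved. The work goes in short steps, each a Python script; the robot and the scene stay as the last script left them, time stands still between calls to the robot, and variables do not carry over. Pictures are saved under pics/ and viewed, at most 10 in all, crops included, and the job is handed in when it is done.

```bash
ls; mkdir -p pics
python3 - <<'E'
from station import *
import cv2,numpy as np
ims=[]
for c in ("scene","side"):
    p,d=viewer.read_camera(c); ims.append(p)
    i=viewer.camera_info(c); print(c,np.round(i["eye"],3),np.round(i["rotation"],3).tolist(),{k:v for k,v in i.items() if k not in("eye","rotation")})
    for n in ["balance","weight_pan","packet_pan","packet","rack","w_large","w_medium","w_small","mug","lighthouse","stapler","tape"]:
        print(n,[(np.round(r["at"],3).tolist(),round(r["score"],2)) for r in tip_of(c,n)[:2]],'|',[(np.round(r["at"],3).tolist(),round(r["score"],2)) for r in search_frame(c,n)[:1]])
    cv2.imwrite(f"pics/{c}0.png",p[...,::-1])
print(env.sense())
E
```

```text
pics
scene [ 1.162 -0.073  0.881] [[0.148, -0.818, 0.556], [0.989, 0.125, -0.078], [-0.006, 0.561, 0.828]] {'intrinsics': array([[429.96189842,   0.        , 324.17769412],
       [  0.        , 429.96189842, 203.90156928],
       [  0.        ,   0.        ,   1.        ]])}
balance [([0.576, -0.174, 0.003], 0.61)] | [([0.589, -0.139, 0.098], 0.93)]
weight_pan [([0.56, -0.057, 0.139], 0.93), ([0.588, -0.284, 0.095], 0.71)] | [([0.562, -0.064, 0.139], 0.79)]
packet_pan [([0.763, 0.084, -0.001], 0.3)] | [([0.653, -0.244, 0.092], 0.88)]
packet [([0.592, -0.285, 0.091], 0.87)] | [([0.612, -0.279, 0.144], 0.77)]
rack [([0.553, 0.205, 0.005], 0.82), ([0.76, -0.087, 0.002], 0.33)] | [([0.582, 0.198, 0.019], 0.6)]
w_large [([0.555, 0.204, 0.042], 0.69)] | [([0.546, 0.201, 0.092], 0.79)]
w_medium [([0.536, 0.276, 0.049], 0.67), ([0.761, -0.091, 0.001], 0.58)] | [([0.535, 0.271, 0.077], 0.71)]
w_small [([0.562, 0.126, 0.043], 0.62)] | [([0.554, 0.121, 0.06], 0.87)]
mug [([0.76, 0.085, -0.001], 0.75), ([0.562, 0.128, 0.043], 0.53)] | [([0.76, 0.09, 0.051], 0.77)]
lighthouse [([0.763, -0.088, 0
[... 1567 characters left out ...]
ocities': array([ 0.00126196, -0.00275814,  0.00062093, -0.00037856, -0.00012853,
        0.00079624, -0.00136056]), 'tau': array([-7.04290028e-05, -5.20404053e+01, -1.25308867e-02, -2.44051248e+01,
       -5.66961674e-02,  1.13661506e-02, -3.15027663e-06]), 'ee_pos': array([ 6.50000679e-01, -2.17016178e-05,  2.14609404e-01]), 'tcp_rot': array([[ 1.49131029e-05,  9.99999999e-01,  4.58186349e-05],
       [ 9.99999999e-01, -1.49116536e-05, -3.16311455e-05],
       [-3.16304623e-05,  4.58191066e-05, -9.99999998e-01]]), 'wrist_force': array([-0.18398456, -0.10227817,  0.50141414]), 'moment': array([ 0.0120331 , -0.01316603, -0.01184444]), 'grasp_force': 0.0, 'gripper_width': 0.09210688113547759}
```

View images.

View pics/scene0.png

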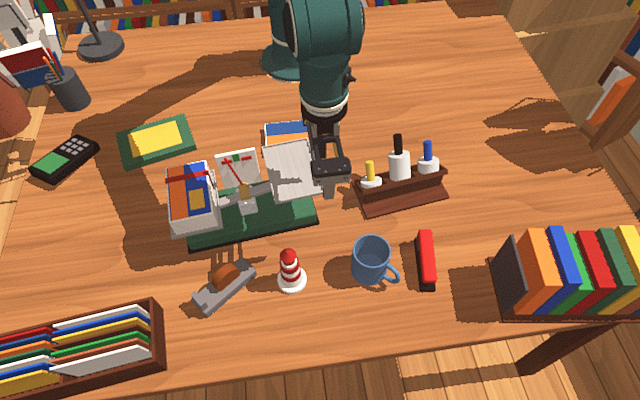

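View pics/side0.png

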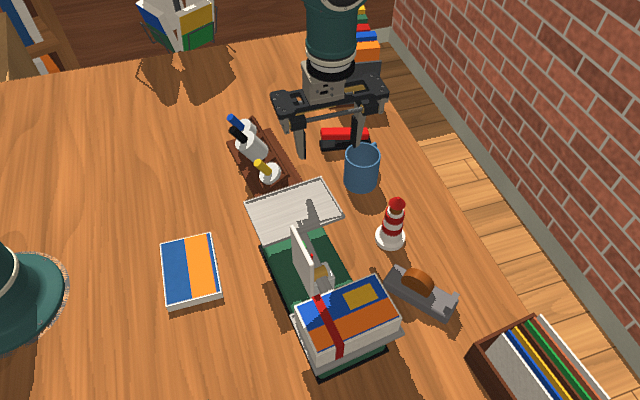

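```bash
cat > h.py <<'E'
from station import *
import numpy as np
from scipy.optimize import least_squares
def cloud(c):
    p,d=viewer.read_camera(c); i=viewer.camera_info(c); K=i["intrinsics"]
    v,u=np.mgrid[:400,:640]; P=np.stack([(u-K[0,2])/K[0,0]*d,-(v-K[1,2])/K[1,1]*d,-d],-1)
    return p,(P@np.array(i["rotation"]).T+i["eye"]),d>0
def axis(yaw,t=np.radians(29)): return np.array([-np.sin(t)*np.cos(yaw),-np.sin(t)*np.sin(yaw),np.cos(t)])
H=dict(w_large=.062,w_medium=.028,w_small=.012)
B=dict(w_large=[.553,.204,.044],w_medium=[.539,.275,.045],w_small=[.559,.127,.044])
E
python3 - <<'E'
from h import *
cl={c:cloud(c) for c in("scene","side")}
a0=axis(.135)
for n in H:
    tot=[];
    for c,(p,P,ok) in cl.items():
        q=P-np.array(B[n]); s=q@a0; r=np.linalg.norm(q-s[...,None]*a0,axis=-1)
        im=p.astype(int); R,G,Bl=im[...,0],im[...,1],im[...,2]
        col={'w_large':(im.max(-1)<70),'w_medium':(Bl>R+50),'w_small':(R>Bl+70)&(G>Bl+50)}[n]
        m=ok&col&(r<.022)&(s>H[n]-.005)&(s<H[n]+.056); X=P[m]
        top=np.percentile(s[m],98)
        X2=X[(s[m]<H[n]+.044)]
        def f(v,fix=True):
            a=a0 if len(v)==2 else axis(v[3],v[2])
            w=X2-np.array(B[n])-np.array([v[0],v[1],0]); return np.linalg.norm(np.cross(w,a),axis=1)-.010
        r2=least_squares(f,[0,0],loss='soft_l1',f_scale=.002); r4=least_squares(f,[0,0,.5,.13],loss='soft_l1',f_scale=.002)
        print(n,c,m.sum(),'off',np.round(r2.x*1e3,1),'rms',np.sqrt(np.mean(r2.fun**2)).round(4),'free',np.round(r4.x,3),'top',round(top-H[n],4))
for n in H:
    # IK check
    b=np.array(B[n]); a=a0; y=np.array([np.cos(.135)*np.cos(.506),np.sin(.135)*np.cos(.506),np.sin(.506)])
    z=-a; R=np.stack([np.cross(y,z),y,z],1)
    for k in(0.009,.12): print(n,solver.inverse_kinematics(b+a*(H[n]+k),R))
E
```

```text
w_large scene 151 off [-4.2 -2.9] rms 0.0015 free [-0.005 -0.004  0.495  0.106] top 0.0518
w_large side 164 off [-4.4 -2.9] rms 0.0012 free [-0.008 -0.003  0.47   0.14 ] top 0.0513
w_medium scene 154 off [-1.8  0.5] rms 0.0014 free [-0.002  0.     0.498  0.14 ] top 0.0488
w_medium side 139 off [-1.9  0.2] rms 0.0017 free [-0.002  0.002  0.51   0.208] top 0.0483
w_small scene 166 off [0.3 0.6] rms 0.0014 free [-0.     0.001  0.498  0.167] top 0.0498
w_small side 165 off [0.3 0. ] rms 0.0012 free [0.    0.    0.513 0.156] top 0.0487
w_large [-0.53258512  0.3130008  -0.00961044  2.29526285  1.26653937  0.20514882
 -1.61936957]
w_large [-0.29943297  0.04916752 -0.30716918  2.31023633  0.64487084  0.3981447
 -1.01870854]
w_medium [-0.87665258  0.42692581  0.23027304  2.23262182  1.248801    0.17149444
 -1.76053437]
w_medium [-0.57364307  0.17112303 -0.19289444  2.2569534   0.85528207  0.42836168
 -1.36063526]
w_small [ 0.40709564  0.61330682 -0.88516536  2.26292361  1.76562863  0.52784761
 -1.7638063 ]
w_small [-0.39812006  0.11779856  0.02437238  2.37046849  0.61786966  0.19493073
 -0.82013693]
```

```bash
cat >> h.py <<'E'
B=dict(w_large=[.5487,.2011,.044],w_medium=[.5372,.2753,.0445],w_small=[.5593,.1273,.044])
YAW=.145; A=axis(YAW); T=np.radians(29)
def Rg(s=1):
    y=s*np.array([np.cos(YAW)*np.cos(T),np.sin(YAW)*np.cos(T),np.sin(T)]); z=-A
    return np.stack([np.cross(y,z),y,z],1)
def Rd(ang):  # tool down, closing axis at heading ang
    y=np.array([np.cos(ang),np.sin(ang),0]); z=np.array([0,0,-1.]); return np.stack([np.cross(y,z),y,z],1)
def q(p,R):
    r=solver.inverse_kinematics(p,R); return None if r is None else np.round(r,2)
def st(m=''):
    s=env.sense(); print(m,round(s["t"],2),np.round(s["ee_pos"],4),np.round(s["wrist_force"],2),round(s["gripper_width"],4),np.round(s["joint_positions"],2)); return s
E
python3 - <<'E'
from h import *
n='w_large'; b=np.array(B[n])
for s in(1,-1):
    for k in(.009,.04,.065,.1): print(s,k,q(b+A*(H[n]+k),Rg(s)), q(b+A*(H[n]+.065)+[0,0,.06],Rg(s)))
print(q([.56,-.06,.3],Rd(1.7)),q([.56,-.06,.3],Rd(1.7-np.pi)))
s=1
env.reach(b+A*(H[n]+.065)+[0,0,.05],Rg(s)); st('high')
for k in(.009,.065): print(k,q(b+A*(H[n]+k),Rg(s)))
env.movel(b+A*(H[n]+.065),rate=.15); st('pre')
E
```

```text
1 0.009 [-0.53  0.31 -0.01  2.31  1.29  0.2  -1.63] [-0.23  0.07 -0.35  2.26  0.58  0.41 -0.91]
1 0.04 [-0.8   0.22  0.28  2.34  0.83  0.17 -1.2 ] [-0.23  0.07 -0.35  2.26  0.58  0.41 -0.91]
1 0.065 [-0.57  0.16  0.01  2.33  0.84  0.27 -1.19] [-0.23  0.07 -0.35  2.26  0.58  0.41 -0.91]
1 0.1 [-0.36  0.08 -0.24  2.33  0.72  0.35 -1.08] [-0.23  0.07 -0.35  2.26  0.58  0.41 -0.91]
-1 0.009 [ 0.06  0.4  -0.68  2.27  1.46  0.42  1.42] [ 0.6   0.24 -1.24  2.22  0.93  0.55  1.96]
-1 0.04 [-1.57  0.46  1.24  2.37 -1.26  0.29 -2.3 ] [ 0.6   0.24 -1.24  2.22  0.93  0.55  1.96]
-1 0.065 [ 0.55  0.51 -1.3   2.28  1.39  0.71  1.56] [ 0.6   0.24 -1.24  2.22  0.93  0.55  1.96]
-1 0.1 [ 0.58  0.31 -1.27  2.28  1.13  0.57  1.75] [ 0.6   0.24 -1.24  2.22  0.93  0.55  1.96]
[ 0.32  0.27 -0.33  1.7   0.09  1.19  1.66] [-0.19  0.24  0.29  1.74 -0.07  1.18 -1.32]
high 3.61 [0.4892 0.1918 0.2059] [-0.08  0.27 -0.15] 0.0919 [-0.26  0.08 -0.31  2.27  0.62  0.39 -0.95]
0.009 [-0.48  0.31 -0.07  2.3   1.31  0.21 -1.65]
0.065 [-0.34  0.17 -0.24  2.32  0.94  0.3  -1.28]
pre 4.09 [0.4889 0.192  0.155 ] [-0.41 -0.08  0.15] 0.0919 [-0.35  0.18 -0.23  2.32  0.93  0.3  -1.27]
```

Run:
```python
from h import *
n='w_large'; b=np.array(B[n])
env.movel(b+A*(H[n]+.011),rate=.1); st('at')
effector.grasp(40); st('grasped')
env.movel(b+A*(H[n]+.011+.03),rate=.08); st('up')
env.movel(b+A*(H[n]+.06)+[0,0,.04],rate=.12); s=st('up2')
p,_=viewer.read_camera("side"); import cv2; cv2.imwrite("pics/s1.png",cv2.resize(p[60:260,150:450],None,fx=2,fy=2)[...,::-1])
for a in(YAW+np.pi/2,YAW-np.pi/2): print(q([.56,-.06,.33],Rd(a)))
```

```text
at 4.78 [0.5142 0.1962 0.1087] [0.17 0.13 0.16] 0.0919 [-0.46  0.3  -0.08  2.3   1.3   0.22 -1.63]
grasped 5.88 [0.5138 0.196  0.1079] [ 1.89  0.7  -1.01] 0.0191 [-0.46  0.3  -0.08  2.3   1.3   0.22 -1.63]
up 6.4 [0.4989 0.1934 0.1335] [-0.88  0.35 -3.73] 0.0194 [-0.4   0.23 -0.16  2.32  1.08  0.26 -1.42]
up2 7.03 [0.4899 0.1919 0.1898] [-0.39 -0.21 -4.5 ] 0.0193 [-0.27  0.11 -0.31  2.28  0.71  0.37 -1.04]
[ 0.4   0.26 -0.43  1.66  0.11  1.25  1.66]
[ 0.14  0.23 -0.11  1.67  0.03  1.24 -1.4 ]
```

View pics/s1.png

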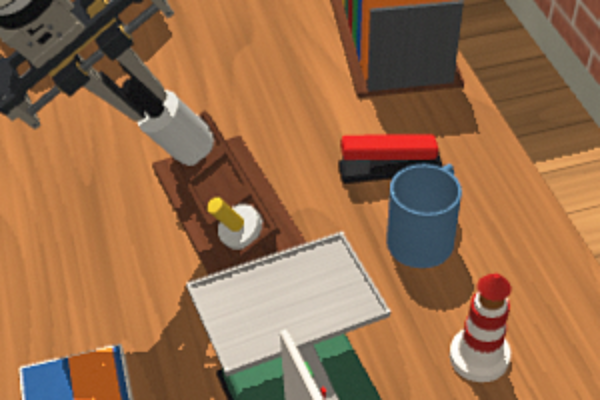

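Run:
```python
from h import *
import cv2
for c in("scene","side"):
    p,P,ok=cloud(c)
    m=ok&(abs(P[...,2]-.143)<.01)&(abs(P[...,0]-.56)<.12)&(P[...,1]>-.14)&(P[...,1]<.03)&((p.max(-1).astype(int)-p.min(-1))<40)&(p.min(-1)>100)
    n,l,s_,_=cv2.connectedComponentsWithStats(m.astype(np.uint8)); k=1+s_[1:,4].argmax(); X=P[l==k]
    print(c,len(X),np.median(X[:,2]).round(4),cv2.minAreaRect((X[:,:2]*1000).astype(np.float32)))
env.movel([.50,.19,.27],rate=.2)
env.reach([.50,.15,.30],Rd(YAW)); st('upright')
env.reach([.56,-.055,.30],Rd(YAW-np.pi/2)); st('over')
```

```text
scene 2791 0.1424 ((562.6788330078125, -59.66783142089844), (162.69619750976562, 107.9446792602539), 6.3127641677856445)
side 3839 0.141 ((562.553955078125, -60.106693267822266), (160.95545959472656, 110.12743377685547), 5.696732997894287)
upright 8.38 [0.499  0.1499 0.2976] [-0.42  0.97 -4.73] 0.0192 [-0.16  0.19 -0.23  1.8   0.05  1.16 -0.25]
over 9.42 [ 0.5594 -0.0532  0.2997] [ 0.12 -0.08 -3.78] 0.0192 [-0.03  0.24  0.08  1.73 -0.02  1.18 -1.37]
```

```bash
cat >> h.py <<'E'
PY=.104; C=np.array([.5626,-.0600]); EX=np.array([np.cos(PY),np.sin(PY)]); EY=np.array([-np.sin(PY),np.cos(PY)])
def fz(n=4):
    v=[]
    for _ in range(n): v.append(env.sense()["wrist_force"][2]); env.pause(.03)
    return np.mean(v)
def lower(xy,z0,R,full,zmin,step=.003):
    env.reach([*xy,z0+.05],R); env.movel([*xy,z0],rate=.1); env.pause(.15); f0=fz(8); z=z0; print('f0',f0)
    while z>zmin:
        z-=step; env.movel([*xy,z],rate=.05); f=fz(); print(round(z,4),round(f-f0,2),end=' | ')
        if f-f0>full: break
    return z
E
python3 - <<'E'
from h import *
xy=C-.038*EX+.005*EY
lower(xy,.222,Rd(PY-np.pi/2),3.0,.195); st('low')
import cv2
p,_=viewer.read_camera("side"); cv2.imwrite("pics/s2.png",cv2.resize(p[100:400,150:450],None,fx=2,fy=2)[...,::-1])
E
```

```text
f0 -3.9307663894297553
0.219 0.04 | 0.216 -0.06 | 0.213 3.54 | low 11.93 [ 0.5248 -0.059   0.2134] [ 0.22 -0.17 -0.13] 0.0194 [-0.02  0.26  0.08  1.91 -0.03  0.97 -1.39]
```

View pics/s2.png

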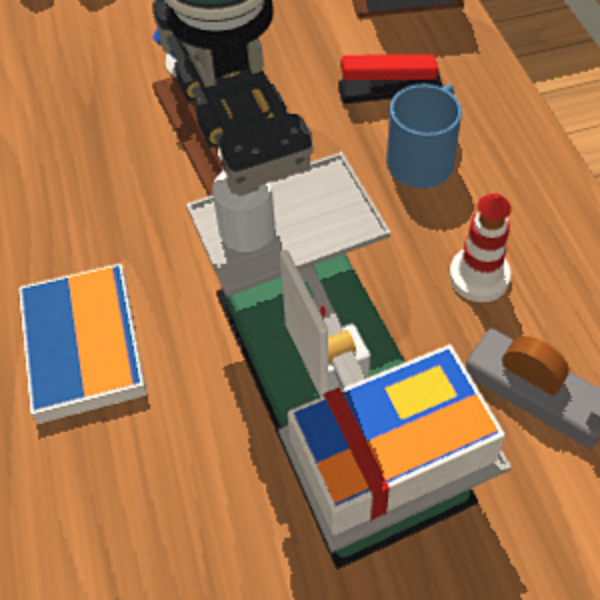

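The weight stands on the pan (crop ~245,230), carried almost fully by it. Release, retreat, and read the scale.

Run:
```python
from h import *
import cv2
effector.release(); st('rel')
s=env.sense()["ee_pos"]
env.movel([s[0],s[1],.29],rate=.15)
env.reach([.52,.1,.33],Rd(YAW)); env.pause(.5)
for c in("scene","side"):
    p,P,ok=cloud(c)
    m=ok&(abs(P[...,2]-.13)<.02)&(abs((P[...,:2]-C-.035*EX)@EX)<.03)&(abs((P[...,:2]-C)@EY)<.04)
    print(c,m.sum(),np.median(P[m][:,2]).round(4),[np.round(r["at"],3).tolist() for r in tip_of(c,"weight_pan")[:1]],[np.round(r["at"],3).tolist() for r in tip_of(c,"w_large")[:1]])
    if c=="scene": cv2.imwrite("pics/s3.png",cv2.resize(p[110:260,150:450],None,fx=2.6,fy=2.6)[...,::-1])
st()
```

```text
rel 13.12 [ 0.5243 -0.059   0.213 ] [-0.62 -0.6   0.  ] 0.0918 [-0.02  0.26  0.08  1.91 -0.03  0.97 -1.39]
scene 806 0.1307 [[0.562, -0.056, 0.125]] [[0.526, -0.054, 0.128]]
side 1050 0.1293 [[0.563, -0.06, 0.132]] [[0.528, -0.057, 0.13]]
 15.74 [0.52 0.1  0.33] [ 0.12 -0.26  0.17] 0.0918 [-0.09  0.17 -0.18  1.74  0.03  1.23 -0.14]
```

View pics/s3.png

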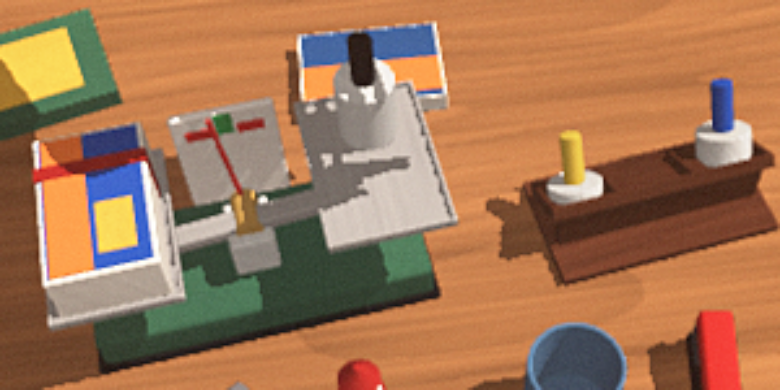

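Run:
```python
from h import *
n='w_small'; b=np.array(B[n])
env.reach(b+A*(H[n]+.065)+[0,0,.05],Rg()); st('high')
try:
    env.movel(b+A*(H[n]+.065),rate=.15); st('pre')
    env.movel(b+A*(H[n]+.011),rate=.1); st('at')
except env.PlanningError as e:
    print('ERR',e); st()
    for s in (1,-1):
        for k in(.011,.04,.065): print(s,k,q(b+A*(H[n]+k),Rg(s)))
```

```text
high 16.71 [0.5237 0.1221 0.1624] [0.56 0.03 0.22] 0.0919 [-0.31  0.16 -0.05  2.31  0.56  0.21 -0.74]
ERR the arm cannot follow that straight line within its joint ranges
 16.71 [0.5237 0.1221 0.1624] [0.56 0.03 0.22] 0.0919 [-0.31  0.16 -0.05  2.31  0.56  0.21 -0.74]
1 0.011 [ 0.41  0.61 -0.88  2.26  1.76  0.52 -1.75]
1 0.04 [ 0.24  0.43 -0.67  2.3   1.64  0.34 -1.72]
1 0.065 [-0.14  0.28 -0.24  2.33  1.37  0.17 -1.53]
-1 0.011 [-0.15  0.42 -0.22  2.3   1.96  0.19  1.04]
-1 0.04 [-0.15  0.35 -0.23  2.32  1.68  0.17  1.31]
-1 0.065 [-0.04  0.29 -0.35  2.33  1.4   0.2   1.59]
```

Run:
```python
from h import *
n='w_small'; b=np.array(B[n])
env.goto_joints([.35,.15,-.85,2.15,1.0,.7,-1.2]); st('elbow')
hp=b+A*(H[n]+.065)+[0,0,.05]
print(q(hp,Rg()),q(b+A*(H[n]+.011),Rg()))
env.reach(hp,Rg()); st('high')
try:
    env.movel(b+A*(H[n]+.065),rate=.15); st('pre')
    env.movel(b+A*(H[n]+.011),rate=.1); st('at')
except env.PlanningError as e:
    print('ERR',e); st()
    for k in(.011,.04,.065): print(k,q(b+A*(H[n]+k),Rg()))
```

```text
elbow 17.5 [0.5541 0.0723 0.2594] [-0.14 -0.75 -0.05] 0.0921 [ 0.35  0.15 -0.85  2.15  1.    0.7  -1.2 ]
[ 0.4   0.26 -0.82  2.27  1.04  0.34 -1.15] [ 0.18  0.49 -0.6   2.28  1.79  0.35 -1.86]
high 18.02 [0.5226 0.1218 0.1612] [-0.01  0.06 -0.31] 0.0917 [ 0.39  0.26 -0.82  2.27  1.04  0.34 -1.15]
pre 18.54 [0.5236 0.123  0.1127] [ 0.14 -0.04  0.14] 0.0921 [ 0.21  0.34 -0.63  2.31  1.46  0.3  -1.57]
at 19.23 [0.5487 0.1257 0.065 ] [-0.31  0.35 -0.37] 0.0921 [ 0.19  0.49 -0.61  2.28  1.79  0.35 -1.86]
```

Run:
```python
from h import *
import cv2
n='w_small'; b=np.array(B[n])
effector.grasp(40); st('grasped')
env.movel(b+A*(H[n]+.041),rate=.08)
env.movel(b+A*(H[n]+.065)+[0,0,.05],rate=.12); st('up')
env.reach([.52,.12,.28],Rd(YAW)); st('upright')
env.reach([*(C+.038*EX+.005*EY),.26],Rd(PY-np.pi/2)); st('over')
p,_=viewer.read_camera("scene"); cv2.imwrite("pics/s4.png",cv2.resize(p[80:260,150:450],None,fx=2.6,fy=2.6)[...,::-1])
```

```text
grasped 20.32 [0.5485 0.1257 0.0642] [ 1.8  -0.12  0.63] 0.0192 [ 0.18  0.5  -0.61  2.28  1.79  0.35 -1.86]
up 21.6 [0.5222 0.1214 0.1606] [-0.37  0.77 -1.28] 0.0194 [ 0.34  0.25 -0.75  2.27  1.    0.32 -1.12]
upright 22.44 [0.5194 0.1194 0.2783] [-0.64  0.53 -1.21] 0.019 [ 0.51  0.38 -1.    1.77  0.35  1.18 -0.45]
over 23.54 [ 0.5992 -0.0499  0.2596] [-0.4  -0.03 -1.55] 0.0193 [ 0.46  0.41 -0.57  1.65  0.24  1.15 -1.63]
```

View pics/s4.png

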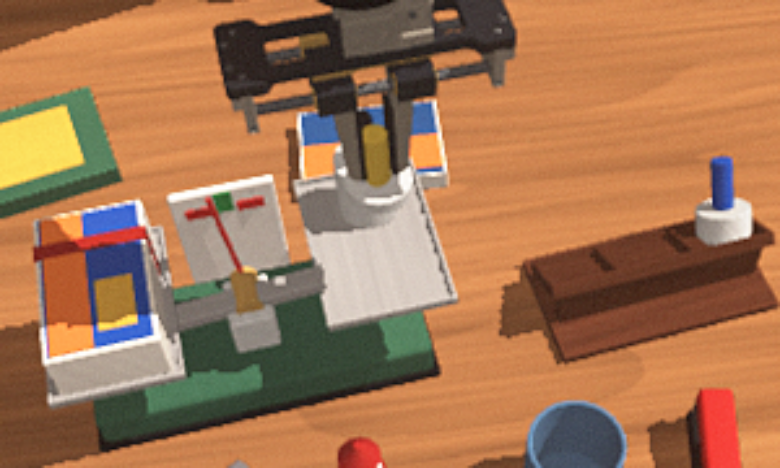

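Run:
```python
from h import *
lower(C+.038*EX+.005*EY,.157,Rd(PY-np.pi/2),.85,.140,step=.0025); st('low')
import cv2
p,_=viewer.read_camera("scene"); cv2.imwrite("pics/s5.png",cv2.resize(p[80:260,150:450],None,fx=2.6,fy=2.6)[...,::-1])
```

```text
f0 -1.0220094374397637
0.1545 -0.04 | 0.152 0.35 | 0.1495 0.4 | 0.147 0.35 | 0.1445 0.49 | 0.142 0.92 | low 27.28 [ 0.5998 -0.0511  0.142 ] [-0.71  0.19 -0.14] 0.0193 [ 0.42  0.54 -0.53  1.76  0.32  0.93 -1.7 ]
```

View pics/s5.png

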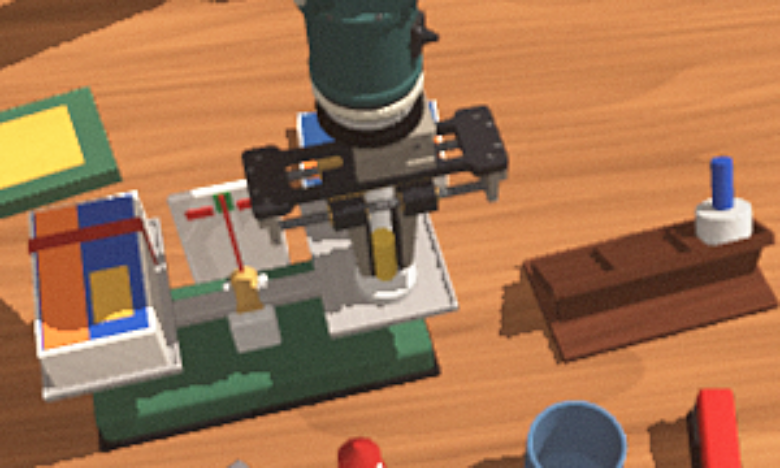

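The small weight is on the pan and the pointer is already in the green (223,202). Release and retreat.

Run:
```python
from h import *
import cv2
effector.release()
s=env.sense()["ee_pos"]
env.movel([s[0],s[1],.26],rate=.12)
env.reach([.52,.1,.38],Rd(YAW)); env.pause(1.)
p,P,ok=cloud("scene"); cv2.imwrite("pics/s6.png",cv2.resize(p[80:260,150:450],None,fx=2.6,fy=2.6)[...,::-1])
for n in("weight_pan","w_large","w_small"): print(n,[np.round(r["at"],3).tolist() for r in tip_of("scene",n)[:1]])
st()
```

```text
weight_pan [[0.563, -0.054, 0.113]]
w_large [[0.531, -0.052, 0.113]]
w_small [[0.602, -0.053, 0.117]]
 32.01 [0.52 0.1  0.38] [ 0.99 -0.47  0.66] 0.0919 [ 0.57  0.27 -0.99  1.63  0.23  1.37 -0.31]
```

View pics/s6.png

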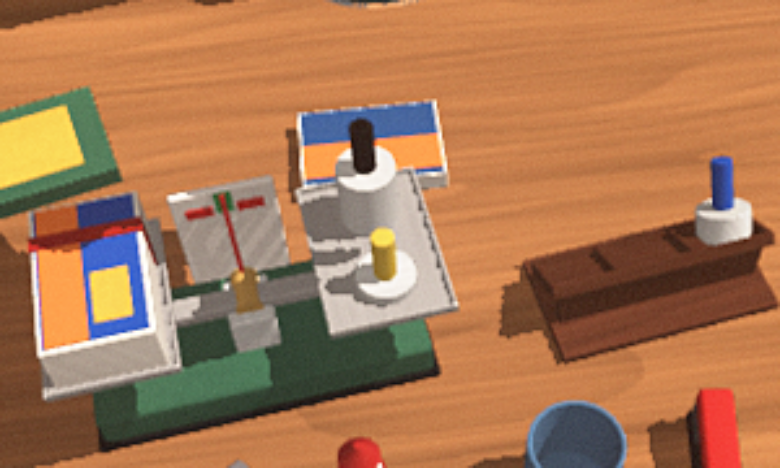

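Both weights stand upright on the pan at (365,180) and (385,270). The pointer is in the green band (223,202), and the medium weight is still in its pocket.

```bash
python3 -c "
from station import *
print(workorder.finish_job())"
```

```text
the job is handed in; nothing more can be done
None
```

The job is handed in: the 400 g and 100 g weights stand upright on the pan, the beam floats level with the pointer in the green band, and I left the 200 g weight in the rack.

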